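# Put the saw set-up kit back into its drawer inlay

### The arm

A 6-joint arm with a two-finger parallel gripper is mounted at the origin on a cart in front of the work surface, level with it; the furniture and walls round the work are solid. World frame = base frame: x ahead of the robot, y to its left, z up, the work surface at z = 0. Lengths are in m, angles in degrees, forces in N, time in s.
With the tool pointing down it reaches from about 0.25 to 0.725 m from the base axis. Payload 9.7 kg.
Tool frame: the origin (TCP) lies at the very end of the fingers, on their centre line; the grasp point (between the pads) lies 19 mm behind it; z points along the fingers, y is the line along which they close (so a half turn about z gives the same grasp; the last joint's range is limited). The gripper opens to 85 mm and grips with 20 to 120 N. Pads are 22 mm wide; open, the fingers measure 114 mm over their backs; the gripper's body (76 mm by 85 mm) begins 54 mm behind the grasp point. The pads swing forward as they close: fully open they stand 13 mm farther back than shut.
Start: joints at [67.666, 4.979, 10.078, 95.1, 0, 90], TCP at [0.209, 0.509, 0.2] pointing down, gripper open.
Joint ranges: [-179.16, 179.16], [-48.56, 103.87], [-65.8, 70.77], [-126.05, 130.52], [-82.76, 87.17], [-180, 180]. Speed limits (degrees/s): [127.2, 127.2, 147.25, 180, 180, 180].

### API

Orientations are given as [roll, pitch, yaw] about the fixed x, y, z axes, in that order (R = Rz(yaw) Ry(pitch) Rx(roll)).
In Python, from workcell import bot gives the robot as it stands.
- The arm moves only by the tool step_arm, never from a script. Its argument "targets" is a list of rows, each a list of 3 entries, a list of its own where there are three numbers: the opening, from 0 (shut) to 1 (fully open), then the shift along the world's x, y, z in mm, then the turn, a rotation vector about the world's x, y, z in rad. In form: [[grip, [tx, ty, tz], [wx, wy, wz]], ...]. A call has 1 to 8 rows; each row is the pose to reach, as a shift and turn from the pose commanded when the call began; what a row does not reach only later rows make up. A row lasts 1/10 s, in which the tool goes at most 50 mm and 8.59 degrees, less where a joint would pass 70% of its speed; a pose out of reach is approached as far as the arm can. A call with a gripper value outside its range is refused whole. The fingers move at their own pace and stop on an object; "force" is the grip in N (left out, the last holds). Time passes only in rows, so rows that repeat a pose let the fingers close. It gives the time, the measured TCP pose, the force, the opening and the grip force at its end, in the units of the state.
- bot.get_obs(): the state, without advancing time (a new reading comes with each control period).
- bot.camera(name): name is "scene" or "side" or "wrist"; returns (picture, depth): 400x640x3 uint8, red, green, blue; 400x640 float32, m along the optical axis (not along the pixel's ray), 0 where there is no reading.
- bot.camera_params(name): a dict with "K" (3x3 intrinsics, pixels), "R" (3x3) and "t" (3): a world point X has camera coordinates R X + t. Camera axes: x right, y down, z forward; pixel columns grow to the right and rows downward; lengths in m; the calibration is good to about 2 mm. A picture is of the moment at which its call begins: read the wrist's pose just before it. camera_params takes no time and is no camera call; for the wrist camera it gives the pose at the moment of the call.
- bot.job_done(): hands the job in; it is judged then, once.
The state is a dict: "time": time; "q": joint angles; "qd": joint speeds; "joint_efforts": joint torques, N m; "ee_pos": TCP position; "tcp_rot": TCP orientation; "wrist_force": force on the tool from outside, world axes, zero at the start; "torque": the same for the moment, N m; "opening": finger opening in m; "grasp_force": force on a finger pad.
Only numpy, scipy, OpenCV 4.12 (cv2) and the standard library are available. Lean on these libraries where they do the work, as an engineer would, in place of code of your own. Each camera call takes 0.05 s, during which the arm holds its last target. There are 200 camera calls.

### The job

Put the saw set-up kit away: set the wax tin, the tape measure, the angle gauge and the orange spring clamp each into the foam cut-out that is made for it, fully down on the coloured floor. Set them down, do not drop them, and leave the glue bottle and the pliers where they are.

Things in the scene. Friction and masses are not known exactly. Their poses are not given: they have to be found in the camera images.
- wax_tin: Round tin of wax, red and white with a grey lid, 67 mm across and 70 mm high, standing on the bench. Origin: centre of its underside, z up.
- tape_measure: Yellow and black tape measure, standing upright: 37 (x) x 78 (y, with the small hook at the -y end) x 64 mm high. Origin: centre of its underside, z up. Its flat sides, 35 mm apart, face +x and -x: grasp across x.
- angle_gauge: Digital angle gauge, a light grey box with a black display on a broad side, standing upright: 36 (x) x 62 (y) x 59 mm high. Origin: centre of its underside, z up. Grasp across x; its sides lie at x = -16 and +18 mm.
- spring_clamp: Orange plastic spring clamp, lying flat: 113 mm long (y), 20 mm high. Its closed jaws are the -y end, 26 mm wide from y = -47 to y = -2 mm; its two handles spread from there to 67 mm at the +y end. Origin: centre of the underside of its outline, z up. Grasp across x at y = -10 mm, beside the pivot.
- tin_bay_seat (a point): Round cut-out, 79 mm across and 20 mm deep, with a red floor, for the wax tin. It lies in one of four fixed foam blocks (104 x 136 mm, order differs) in a shallow blue drawer; foam top 33 mm, rim 38 mm above the bench. Point: middle of the floor, 13 mm above the bench; z up.
- tape_bay_seat (a point): Rectangular cut-out, 49 (x) x 90 (y) mm and 20 mm deep, with a yellow floor, for the tape measure (either way round). It lies in one of four fixed foam blocks (104 x 136 mm, order differs) in a shallow blue drawer; foam top 33 mm, rim 38 mm above the bench. Point: middle of the floor, 13 mm above the bench; z up.
- gauge_bay_seat (a point): Rectangular cut-out, 48 (x) x 74 (y) mm and 20 mm deep, with a white floor, for the angle gauge (either way round). It lies in one of four fixed foam blocks (104 x 136 mm, order differs) in a shallow blue drawer; foam top 33 mm, rim 38 mm above the bench. Point: middle of the floor, 13 mm above the bench; z up.
- clamp_bay_seat (a point): Orange-floored cut-out in the outline of the spring clamp, 6 mm to spare all round, 12 mm deep: jaws to -y, handles to +y only, clamp origin over this point. At y = -10 mm finger scoops widen it to 92 mm. It lies in one of four fixed foam blocks in a shallow blue drawer; foam top 33 mm, rim 38 mm above the bench. Point: middle of the floor, 21 mm above the bench; z up.
- glue_bottle: Bystander: white glue bottle with an orange cap, 44 x 62 x 171 mm high, standing on the bench. Origin: centre of its underside.
- pliers: Bystander: pliers with red handles, 67 x 190 x 15 mm, lying on the bench to the right of the green bench vice (118 mm high, fixed, behind which some of the things stand). Origin: centre of its underside.
Things that resemble listed ones, but are neither listed nor needed, are in the scene too. What is shaped like the angle_gauge but green is not meant.

How it is judged (in metres and radians):
At the end, for the whole second after the job is handed in: Each of the four things rests in its own cut-out: its origin within 12 mm (level) of the cut-out's middle and less than 4 mm above its floor, upright (clamp: flat) within 0.1 rad, at rest and let go (horizontal distance between wax_tin and tin_bay_seat below 0.012 m and z of wax_tin in the frame of tin_bay_seat below 0.004 m and angle between each of wax_tin, tape_measure, angle_gauge, spring_clamp's own z axis and vertical below 0.1 rad and linear speed of each of wax_tin, tape_measure, angle_gauge, spring_clamp below 0.02 m/s and horizontal distance between tape_measure and tape_bay_seat below 0.012 m and z of tape_measure in the frame of tape_bay_seat below 0.004 m and horizontal distance between angle_gauge and gauge_bay_seat below 0.012 m and z of angle_gauge in the frame of gauge_bay_seat below 0.004 m and horizontal distance between spring_clamp and clamp_bay_seat below 0.012 m and z of spring_clamp in the frame of clamp_bay_seat below 0.004 m); the robot touches nothing.
It fails at once if one of the four things is dropped (moves faster than 0.9 m/s with no finger on it, a fall of about 4 cm) ((linear speed of wax_tin above 0.9 m/s and contact force between wax_tin and the fingers below 0.05 N) or (linear speed of tape_measure above 0.9 m/s and contact force between tape_measure and the fingers below 0.05 N) or (linear speed of angle_gauge above 0.9 m/s and contact force between angle_gauge and the fingers below 0.05 N) or (linear speed of spring_clamp above 0.9 m/s and contact force between spring_clamp and the fingers below 0.05 N)).
It fails at once if the glue bottle is moved by more than 30 mm or tipped (distance of glue_bottle from where it was at the start of the episode above 0.03 m or angle between glue_bottle's own z axis and vertical above 0.4 rad).
It fails at once if the pliers are moved by more than 30 mm (distance of pliers from where it was at the start of the episode above 0.03 m).
It also fails if it takes over 96 s, if anything falls off the work surface, if the arm or the gripper's body presses on something with over 40 N, if the wrist force passes 120 N, or if a joint passes its speed limit or range.

## Working session

There is one attempt and no reset: what is moved stays moved. The work goes in short steps, Python scripts to look and compute and a tool call to move; the robot and the scene stay as the last step left them, time stands still between calls to the robot, and variables do not carry over. Pictures are saved under pics/ and viewed, at most 14 in all, crops included, and the job is handed in when it is done.

Besides the shell and the picture viewer there is one more tool, called as name(argument=value, ...) on one line, values as JSON. step_arm: Moves the arm, as the interface text tells. Its arguments: {"type":"object","properties":{"targets":{"type":"array","items":{"type":"array"}},"force":{"type":"number"}},"required":["targets"]}

```bash
mkdir -p pics
cat > h.py <<'E'
import numpy as np, cv2
from workcell import bot
def snap(n,save=None):
    p=bot.camera_params(n); im,d=bot.camera(n)
    if save: cv2.imwrite('pics/'+save+'.png',im[:,:,::-1]); np.savez('pics/'+save+'.npz',im=im,d=d,**{k:np.array(p[k]) for k in 'KRt'})
    return im,d,p
def load(s):
    z=np.load('pics/'+s+'.npz'); return z['im'],z['d'],z
def cloud(d,p):
    K=np.array(p['K']);v,u=np.mgrid[:d.shape[0],:d.shape[1]]
    c=np.stack([(u-K[0,2])/K[0,0]*d,(v-K[1,2])/K[1,1]*d,d],-1)
    return (c-np.array(p['t']))@np.array(p['R'])
E
python3 - <<'E'
from h import *
for n in('scene','side','wrist'):
    im,d,p=snap(n,n+'0'); print(n,-np.array(p['R']).T@p['t'],np.array(p['R'])[2])
print(bot.get_obs())
E
```

```text
scene [ 0.19210411 -0.73879841  0.62956619] [ 0.28554032  0.65302247 -0.70144735]
side [0.35689757 0.47708592 0.66250668] [ 0.0987693  -0.73699388 -0.66864389]
wrist [0.13341277 0.54156494 0.37260257] [ 0.29715831 -0.12221164 -0.94697479]
{'time': 0.15, 'q': array([ 6.76679632e+01,  5.00490175e+00,  1.00430497e+01,  9.50992477e+01,
       -1.30624831e-03,  9.00002340e+01]), 'qd': array([-0.01275375, -0.11734803,  0.19006781, -0.0733314 ,  0.04390802,
       -0.09858706]), 'joint_efforts': array([-1.80261477e-04, -5.20761824e+01,  4.65044832e+01,  1.38939492e-02,
       -2.15246487e-08,  2.08631542e-05]), 'ee_pos': array([0.20891001, 0.5085461 , 0.19941954]), 'tcp_rot': array([-1.79938900e+02,  1.30649713e-03,  1.57667731e+02]), 'wrist_force': array([ 0.290858  ,  0.46026507, -0.27895568]), 'torque': array([-0.01563639, -0.06332736, -0.03816501]), 'grasp_force': 0.0, 'opening': 0.0854813708537024}
```

View pics/scene0.png

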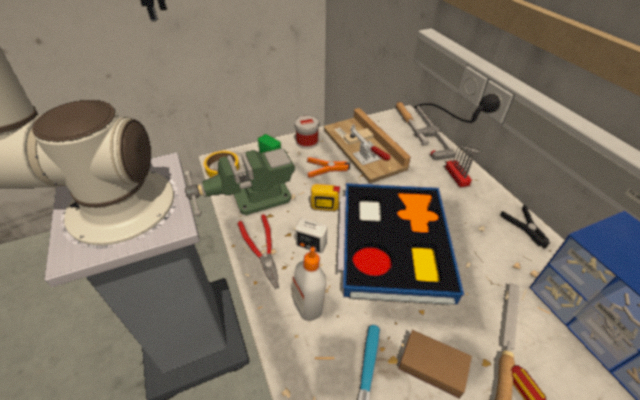

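View pics/side0.png

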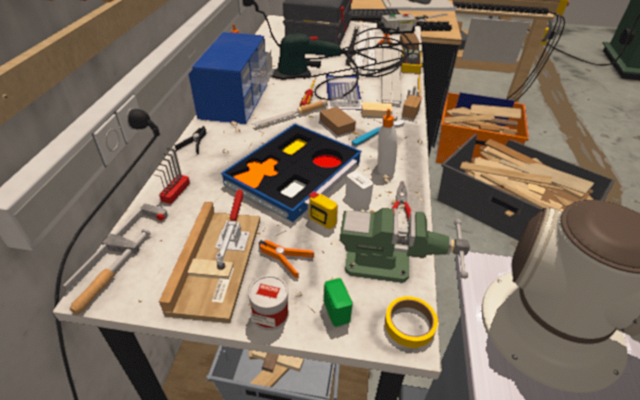

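Scene picture: white gauge (311,235), yellow tape (325,197), orange clamp (328,165), red/white tin (307,130). The green box (268,145) and the yellow tape roll (222,163) are the lookalikes. The drawer cut-outs are white (370,211), orange (418,210), red (371,261) and yellow (425,265). Next I'll build a top-down map from both cameras.

Run:
```python
from h import *
P=[];C=[]
for s in('scene0','side0'):
    im,d,p=load(s);X=cloud(d,p);m=(d>0)&(X[...,2]<.2)&(X[...,2]>-.02);P.append(X[m]);C.append(im[m])
    c0=X[m]; f=c0[(abs(c0[:,2])<.015)&(c0[:,0]>.25)&(c0[:,0]<.7)]; print(s,np.median(f[:,2]))
P=np.vstack(P);C=np.vstack(C)
np.savez('pics/pc.npz',P=P,C=C)
o=np.argsort(P[:,2]);P=P[o];C=C[o]
S=800
img=np.zeros((600,800,3),np.uint8)
# columns: y from .55 to -.25 (left->right), rows: x from .8 top to .2
c=((.50-P[:,1])*1000).astype(int);r=((.80-P[:,0])*1000).astype(int)
m=(c>=1)&(c<799)&(r>=1)&(r<599)
for dr in(0,1):
  for dc in(0,1): img[r[m]-dr,c[m]-dc]=C[m]
for k in range(0,800,100):
    cv2.line(img,(k,0),(k,599),(0,255,255),1);cv2.putText(img,f'y{.5-k/1000:.1f}',(k+2,10),0,.4,(255,0,255))
    if k<600: cv2.line(img,(0,k),(799,k),(0,255,255),1);cv2.putText(img,f'x{.8-k/1000:.1f}',(2,k+12),0,.4,(255,0,255))
cv2.imwrite('pics/top.png',img[:,:,::-1])
```

```text
scene0 -4.464057451860973e-05
side0 0.00030050978761926274
```

View pics/top.png

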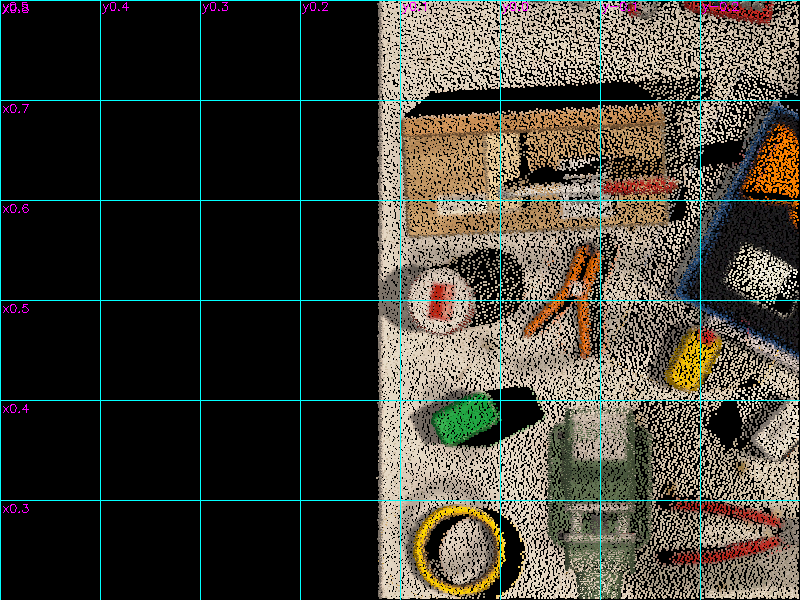

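```bash
cat >> h.py <<'E'
def rect(Q,lo=1,hi=99):
    Q=np.asarray(Q,np.float32)
    best=None
    for a in np.arange(0,90,.5):
        t=np.radians(a);e=np.array([np.cos(t),np.sin(t)]);f=np.array([-e[1],e[0]])
        u=np.percentile(Q@e,[lo,hi]);v=np.percentile(Q@f,[lo,hi]);A=(u[1]-u[0])*(v[1]-v[0])
        if best is None or A<best[0]: best=(A,a,u[1]-u[0],v[1]-v[0],e*u.mean()+f*v.mean())
    return "ang %.1f  along %.4f across %.4f  c %.4f %.4f n%d"%(*best[1:4],*best[4],len(Q))
def hsv(C): return cv2.cvtColor(C[None].astype(np.uint8),cv2.COLOR_RGB2HSV)[0].astype(int)
E
python3 - <<'E'
from h import *
z=np.load('pics/pc.npz');P,C=z['P'],z['C'];H=hsv(C)
x,y,zz=P.T
B=lambda a,b,c,d,e,f:(x>a)&(x<b)&(y>c)&(y<d)&(zz>e)&(zz<f)
print('tin top',rect(P[B(.45,.55,.0,.11,.064,.08)][:,:2]))
print('tape top',rect(P[B(.40,.50,-.24,-.15,.050,.07)][:,:2]))
print('tape all',rect(P[B(.38,.50,-.24,-.14,.008,.07)][:,:2]), P[B(.38,.50,-.24,-.14,.008,.09)][:,2].max())
print('gauge top',rect(P[B(.28,.42,-.34,-.24,.052,.07)][:,:2]))
print('gauge all',rect(P[B(.30,.42,-.34,-.24,.008,.07)][:,:2]))
cl=B(.42,.58,-.12,.0,.004,.03)&(H[:,0]<18)&(H[:,1]>150)
print('clamp',rect(P[cl][:,:2]))
dr=B(.25,.80,-.65,-.15,.034,.045)&(H[:,0]>95)&(H[:,0]<125)&(H[:,1]>100)
print('rim',rect(P[dr][:,:2]))
D=B(.25,.75,-.62,-.17,.005,.030)
for n,m in dict(white=(H[:,1]<60)&(H[:,2]>120),orange=(H[:,0]>7)&(H[:,0]<17)&(H[:,1]>150),red=((H[:,0]<4)|(H[:,0]>175))&(H[:,1]>150)&(H[:,2]>150),yel=(H[:,0]>20)&(H[:,0]<33)&(H[:,1]>150)).items():
    Q=P[D&m]; 
    # restrict to drawer region: largest cluster near median
    md=np.median(Q[:,:2],0);Q=Q[np.hypot(*(Q[:,:2]-md).T)<.075];print(n,md,'z',np.median(Q[:,2]),rect(Q[:,:2]))
E
```

```text
tin top ang 29.0  along 0.0635 across 0.0643  c 0.4974 0.0597 n1381
tape top ang 60.5  along 0.0344 across 0.0648  c 0.4407 -0.1948 n726
tape all ang 65.0  along 0.0479 across 0.0979  c 0.4560 -0.1996 n1871 0.06622419340489112
gauge top ang 47.0  along 0.0364 across 0.0605  c 0.3695 -0.2858 n715
gauge all ang 47.0  along 0.0389 across 0.0971  c 0.3822 -0.2980 n1602
clamp ang 70.5  along 0.0654 across 0.1002  c 0.5013 -0.0733 n917
rim ang 63.0  along 0.2852 across 0.4217  c 0.6271 -0.3974 n1557
white [ 0.51172437 -0.45660336] z 0.02103461892668896 ang 63.0  along 0.0103 across 0.1235  c 0.4938 -0.4922 n424
orange [ 0.61984435 -0.30924696] z 0.020925307032444024 ang 66.0  along 0.1232 across 0.0810  c 0.6184 -0.3142 n1753
red [ 0.45415418 -0.38147704] z 0.012818327285510678 ang 8.5  along 0.0651 across 0.0687  c 0.4612 -0.3850 n974
yel [ 0.55221458 -0.42643261] z 0.012829660522929576 ang 64.0  along 0.0900 across 0.0448  c 0.5557 -0.4369 n956
```

Run:
```python
from h import *
z=np.load('pics/pc.npz');P,C=z['P'],z['C'];H=hsv(C)
a=np.radians(63.5);e=np.array([np.cos(a),np.sin(a)]);f=np.array([e[1],-e[0]]) # e: seat y candidate, f: seat x
c0=np.array([.54,-.37]);Q=(P[:,:2]-c0)
U=Q@f;V=Q@e
x,y,zz=P.T
m=(abs(U)<.18)&(abs(V)<.2)&(zz>.034)&(zz<.045)&(H[:,0]>95)&(H[:,0]<128)&(H[:,1]>100)
print('rim U',np.histogram(U[m],np.arange(-.18,.181,.01)),'\nV',np.histogram(V[m],np.arange(-.2,.21,.01)))
# foam top
k=(zz>.028)&(zz<.036)&(abs(U)<.15)&(abs(V)<.18)&(H[:,2]<60)
print('foam',np.percentile(U[k],[.5,99.5]),np.percentile(V[k],[.5,99.5]))
img=np.zeros((400,320,3),np.uint8);o=np.argsort(zz)
cc=((U[o]+.16)*1000).astype(int);rr=((.2-V[o])*1000).astype(int);w=(cc>1)&(cc<320)&(rr>1)&(rr<400)
for i in(0,1):
  for j in (0,1): img[rr[w]-i,cc[w]-j]=C[o][w]
for k in range(0,320,40): cv2.line(img,(k,0),(k,399),(0,255,255),1)
for k in range(0,400,40): cv2.line(img,(0,k),(319,k),(0,255,255),1)
s=load('side0')[0][180:340,230:420];s=cv2.resize(s,(475,400),interpolation=cv2.INTER_CUBIC)
cv2.imwrite('pics/drawer.png',np.hstack([img,s])[:,:,::-1])
g=(zz>.08)&(zz<.12)&(x>.1)&(x<.45)&(y<-.25)&(y>-.5);print('glue',P[g].min(0),P[g].max(0))
j=(x>.57)&(x<.7)&(y>-.15)&(y<.1);print('jig z',np.percentile(zz[j],[50,90,99,100]))
```

```text
rim U (array([  0,   0,   0,   0,   0,  68, 322,  46,  41,  43,  43,  35,  44,
        34,  32,  43,  44,  33,  35,  40,  35,  37,  33,  37,  33,  35,
        36, 316,   0,   0,   0,   0,   0,   0,   0,   0]), array([-1.80000000e-01, -1.70000000e-01, -1.60000000e-01, -1.50000000e-01,
       -1.40000000e-01, -1.30000000e-01, -1.20000000e-01, -1.10000000e-01,
       -1.00000000e-01, -9.00000000e-02, -8.00000000e-02, -7.00000000e-02,
       -6.00000000e-02, -5.00000000e-02, -4.00000000e-02, -3.00000000e-02,
       -2.00000000e-02, -1.00000000e-02,  1.66533454e-16,  1.00000000e-02,
        2.00000000e-02,  3.00000000e-02,  4.00000000e-02,  5.00000000e-02,
        6.00000000e-02,  7.00000000e-02,  8.00000000e-02,  9.00000000e-02,
        1.00000000e-01,  1.10000000e-01,  1.20000000e-01,  1.30000000e-01,
        1.40000000e-01,  1.50000000e-01,  1.60000000e-01,  1.70000000e-01,
        1.80000000e-01])) 
V (array([  0,   0,   0,   0,   0,   0,   0, 440,  67,  27,  40,  29,  24,
        26,  23,  28,  24,  21,  26,  22,  21,  24,  25,  18,  20,  24,
        22,  20,  19,  16,  18,  21,  33,
[... 310 characters left out ...]
 -6.00000000e-02, -5.00000000e-02,
       -4.00000000e-02, -3.00000000e-02, -2.00000000e-02, -1.00000000e-02,
        1.66533454e-16,  1.00000000e-02,  2.00000000e-02,  3.00000000e-02,
        4.00000000e-02,  5.00000000e-02,  6.00000000e-02,  7.00000000e-02,
        8.00000000e-02,  9.00000000e-02,  1.00000000e-01,  1.10000000e-01,
        1.20000000e-01,  1.30000000e-01,  1.40000000e-01,  1.50000000e-01,
        1.60000000e-01,  1.70000000e-01,  1.80000000e-01,  1.90000000e-01,
        2.00000000e-01]))
foam [-0.11444501  0.09341765] [-0.12055958  0.14968053]
glue [ 0.28952718 -0.44846343  0.0800254 ] [ 0.34029353 -0.3823762   0.11999898]
jig z [0.02011253 0.04930575 0.07241709 0.07970219]
```

View pics/drawer.png

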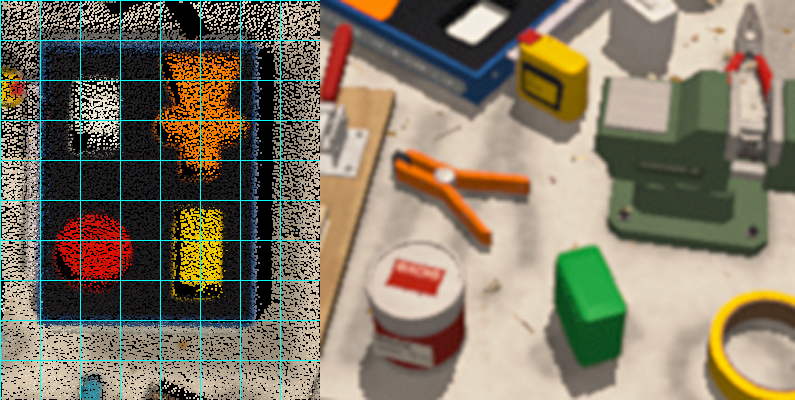

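The map confirms it: tin, clamp and yellow tape are as named, and the green box is the decoy. The drawer's +y is at 63.5° in the world (clamp handles that way), and the white cut-out is at (97,113), orange (200,115), red (93,248), yellow (200,252) in the rectified view. Next I'll fly over with the wrist camera.

step_arm(targets=[[1,[30,-40,50],[0,0,0]],[1,[60,-80,80],[0,0,0]],[1,[80,-125,100],[0,0,0]],[1,[100,-170,110],[0,0,0]],[1,[120,-215,120],[0,0,0]],[1,[135,-260,120],[0,0,0]],[1,[150,-305,120],[0,0,0]],[1,[165,-350,120],[0,0,0]]])

```text
time: 0.95
ee_pos: [0.3671, 0.1779, 0.3199]
tcp_rot: [180.0, 0.0, 157.7]
wrist_force: [1.4, 0.8, -1.6]
opening: 0.0856
grasp_force: 0.0
```

step_arm(targets=[[1,[12,-45,0],[0,0,0]],[1,[22,-90,0],[0,0,0]],[1,[33,-130,0],[0,0,0]],[1,[43,-170,0],[0,0,0]],[1,[46,-209,0],[0,0,0]],[1,[46,-209,0],[0,0,0]],[1,[46,-209,0],[0,0,0]]])

```text
time: 1.65
ee_pos: [0.4128, -0.0299, 0.3195]
tcp_rot: [180.0, -0.0, 157.5]
wrist_force: [0.0, 0.4, 0.6]
opening: 0.0856
grasp_force: 0.0
```

Run:
```python
from h import *
snap('wrist','w1')
o=bot.get_obs();print(o['time'],o['ee_pos'],o['tcp_rot'],o['q'])
```

```text
1.7 [ 0.41278304 -0.02908477  0.31965169] [ 1.79989165e+02 -2.08632419e-02  1.57619734e+02] [-4.04328944e+00 -8.76066638e+00  1.04806740e+01  1.09257735e+02
  1.68485339e-02  1.83369761e+01]
```

step_arm(targets=[[1,[15,-45,0],[0,0,0]],[1,[30,-90,0],[0,0,0]],[1,[40,-135,0],[0,0,0]],[1,[50,-180,0],[0,0,0]],[1,[60,-225,0],[0,0,0]],[1,[60,-270,0],[0,0,0]],[1,[60,-280,0],[0,0,0]],[1,[60,-280,0],[0,0,0]]])

```text
time: 2.5
ee_pos: [0.4734, -0.3092, 0.3189]
tcp_rot: [180.0, -0.1, 157.7]
wrist_force: [-0.4, -0.1, 0.4]
opening: 0.0854
grasp_force: 0.0
```

Run:
```python
from h import *
a,_,_=snap('wrist','w2')
o=bot.get_obs();print(o['time'],o['ee_pos'],o['tcp_rot'],o['q'])
b=load('w1')[0]
cv2.imwrite('pics/w12.png',cv2.resize(np.vstack([b,a]),(480,600),interpolation=cv2.INTER_AREA)[:,:,::-1])
```

```text
2.55 [ 0.47340385 -0.30818568  0.31946137] [ 1.79969036e+02 -4.15928682e-02  1.57699501e+02] [-3.30767859e+01  1.22717685e+01  3.20545853e+01  1.09829466e+02
  2.26412538e-02 -1.07762845e+01]
```

View pics/w12.png

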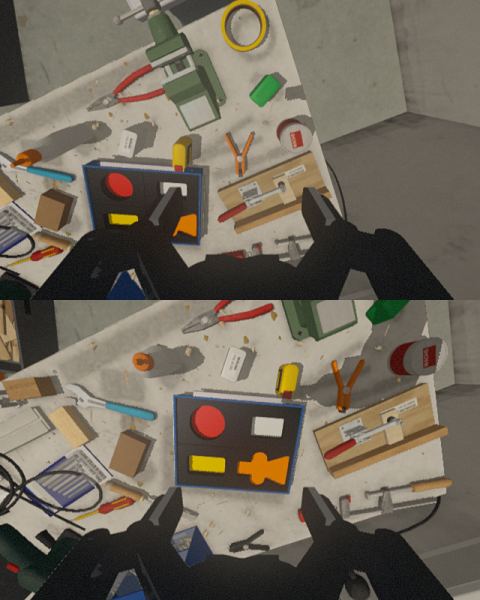

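Wrist views: all four bays are visible in the lower view, unobstructed (red ~(207,421), white (267,427), yellow (207,464), orange (264,467)), and so are the clamp (347,385), tape (288,377), gauge (234,362) and tin. Now I'll refine the positions from these.

```bash
cat >> h.py <<'E'
a=np.radians(63.5);EY=np.array([np.cos(a),np.sin(a)]);EX=np.array([EY[1],-EY[0]]);C0=np.array([.54,-.37])
E
python3 - <<'E'
from h import *
for s in('w2','w1'):
    im,d,p=load(s);X=cloud(d,p);m=(d>0)&(X[...,2]<.15)&(X[...,2]>-.02)&(X[...,0]>.25)&(X[...,0]<.75)
    P=X[m];H=hsv(im[m]);x,y,zz=P.T;U=(P[:,:2]-C0)@EX;V=(P[:,:2]-C0)@EY
    B=lambda a,b,c,d,e,f:(x>a)&(x<b)&(y>c)&(y<d)&(zz>e)&(zz<f)
    print(s,'bench z',np.median(zz[abs(zz)<.01]))
    if s=='w2':
        IN=(abs(U+.01)<.1)&(abs(V-.015)<.13)&(zz<.029)
        for n,k in dict(white=(H[:,1]<60)&(H[:,2]>100),orange=(H[:,0]>7)&(H[:,0]<17)&(H[:,1]>150),red=((H[:,0]<4)|(H[:,0]>175))&(H[:,1]>150)&(H[:,2]>100),yel=(H[:,0]>20)&(H[:,0]<33)&(H[:,1]>150)).items():
            q=P[IN&k];print(n,'z%.4f'%np.median(q[:,2]),rect(q[:,:2],.5,99.5),'UV',np.percentile(U[IN&k],[.5,99.5]),np.percentile(V[IN&k],[.5,99.5]))
        k=(zz>.036)&(zz<.042)&(H[:,0]>95)&(H[:,0]<128)&(abs(U)<.15)&(abs(V)<.19);print('rim',rect(P[k][:,:2]))
    print('tin',rect(P[B(.45,.55,.0,.12,.064,.08)][:,:2]) if B(.45,.55,.0,.11,.064,.08).sum()>50 else 0)
    print('tape',rect(P[B(.40,.50,-.24,-.15,.050,.07)][:,:2]))
    print('gauge',rect(P[B(.28,.42,-.34,-.24,.050,.07)][:,:2]))
    cl=B(.42,.58,-.13,.0,.006,.03)&(H[:,0]<18)&(H[:,1]>140);Q=P[cl][:,:2]
    print('clamp',rect(Q,.3,99.7)); 
    dd=B(.42,.57,-.13,.0,.009,.03);Q=P[dd][:,:2]; t=np.radians(160.5);ey=np.array([np.cos(t),np.sin(t)]);ex=np.array([ey[1],-ey[0]])
    r=Q-[.5,-.073]
    for lo in np.arange(-.07,.07,.01):
        w=(r@ey>lo)&(r@ey<lo+.01)
        if w.sum()>3: print('%.3f'%lo,w.sum(),np.percentile(r[w]@ex,[2,98]).round(4))
    print(np.percentile(r@ey,[.3,99.7]))
E
```

```text
w2 bench z -0.0002096366919804505
white z0.0128 ang 63.0  along 0.0717 across 0.0426  c 0.5262 -0.2644 n973 UV [-0.08089702 -0.03814932] [0.0524574 0.1242575]
orange z0.0210 ang 68.0  along 0.1874 across 0.0834  c 0.6078 -0.3464 n245 UV [0.00544135 0.08919853] [-0.04685721  0.14404384]
red z0.0127 ang 64.0  along 0.0725 across 0.0706  c 0.4625 -0.3868 n1352 UV [-0.09715622 -0.02664923] [-0.08584799 -0.01326564]
yel z0.0128 ang 62.5  along 0.0882 across 0.0400  c 0.5589 -0.4368 n934 UV [0.02667524 0.06680101] [-0.09549064 -0.00729881]
rim ang 63.0  along 0.2830 across 0.2186  c 0.5395 -0.3494 n1549
tin ang 76.0  along 0.0634 across 0.0623  c 0.5001 0.0600 n2049
tape ang 60.5  along 0.0311 across 0.0643  c 0.4437 -0.1937 n967
gauge ang 47.0  along 0.0343 across 0.0599  c 0.3725 -0.2841 n1058
clamp ang 69.0  along 0.0637 across 0.1040  c 0.5038 -0.0738 n930
-0.070 18 [-0.0034  0.0044]
-0.060 74 [-0.0105  0.0119]
-0.050 85 [-0.0104  0.0125]
-0.040 88 [-0.0104  0.013 ]
-0.030 91 [-0.0097  0.0132]
-0.020 102 [-0.0098  0.0135]
-0.010 104 [-0.0125  0.0159]
0.000 94 [-0.0163  0.0203]
0.010 98 [-0.0212  0.0243]
0.020 94 [-0.0248  0.0296]
0.030 95 [-0.0287  0.0333]
0.040 60 [-0.0302  0.035 ]
[-0.06232225  0.04847634]
w1 bench z -0.00023515809973920985
tin ang 45.0  along 0.0626 across 0.0623  c 0.4998 0.0610 n1359
tape ang 61.0  along 0.0301 across 0.0646  c 0.4438 -0.1916 n719
gauge ang 46.5  along 0.0329 across 0.0604  c 0.3728 -0.2825 n783
clamp ang 68.5  along 0.0640 across 0.1028  c 0.5036 -0.0727 n447
-0.070 8 [-0.001   0.0047]
-0.060 51 [-0.0082  0.0127]
-0.050 48 [-0.0096  0.0132]
-0.040 46 [-0.0089  0.0137]
-0.030 48 [-0.0084  0.0142]
-0.020 67 [-0.0088  0.0139]
-0.010 70 [-0.0099  0.017 ]
0.000 59 [-0.0155  0.0211]
0.010 59 [-0.0185  0.0252]
0.020 53 [-0.0232  0.0292]
0.030 56 [-0.0272  0.0347]
0.040 37 [-0.029   0.0352]
[-0.06233845  0.04823821]
```

step_arm(targets=[[1,[3,45,0],[0,0,0]],[1,[6,90,0],[0,0,0]],[1,[10,135,0],[0,0,0]],[1,[14,180,-20],[0,0,0]],[1,[18,225,-40],[0,0,0]],[1,[22,270,-60],[0,0,0]],[1,[25,315,-80],[0,0,0]],[1,[26,360,-100],[0,0,0]]])

```text
time: 3.35
ee_pos: [0.4976, 0.0546, 0.2198]
tcp_rot: [179.9, 0.1, 157.8]
wrist_force: [0.9, -0.8, -0.3]
opening: 0.0857
grasp_force: 0.0
```

Run:
```python
from h import *
P=[];C=[]
for s in('scene0','side0','w1','w2'):
    im,d,p=load(s);X=cloud(d,p);m=(d>0)&(X[...,0]>.28)&(X[...,0]<.6)
    Q=X[m]
    for n,c,ang,hx,hy,zs in(('tape',(.4425,-.1935),60.5,.03,.06,(.008,.02,.035,.05,.06,.07)),('gauge',(.371,-.2845),47,.03,.05,(.008,.02,.035,.05,.056,.064))):
        t=np.radians(ang);ex=np.array([np.cos(t),np.sin(t)]);ey=np.array([-ex[1],ex[0]]);r=Q[:,:2]-c
        for a,b in zip(zs,zs[1:]):
            w=(Q[:,2]>a)&(Q[:,2]<b)&(abs(r@ex)<hx)&(abs(r@ey)<hy)
            if w.sum()>15: print(s,n,a,b,w.sum(),'x',np.percentile(r[w]@ex,[1,99]).round(4),'y',np.percentile(r[w]@ey,[1,99]).round(4))
o=bot.get_obs();print(o['ee_pos'])
```

```text
scene0 tape 0.008 0.02 96 x [-0.0213 -0.0067] y [-0.032   0.0329]
scene0 tape 0.02 0.035 231 x [-0.0285  0.0277] y [-0.0598  0.0326]
scene0 tape 0.035 0.05 207 x [-0.0277  0.0247] y [-0.0504  0.0325]
scene0 tape 0.05 0.06 129 x [-0.0206  0.0113] y [-0.03    0.0327]
scene0 tape 0.06 0.07 218 x [-0.0181  0.0105] y [-0.0318  0.0309]
scene0 gauge 0.008 0.02 106 x [-0.0224  0.0203] y [-0.0304  0.0478]
scene0 gauge 0.02 0.035 138 x [-0.0219  0.0077] y [-0.0305  0.0299]
scene0 gauge 0.035 0.05 150 x [-0.0223  0.0077] y [-0.0307  0.0288]
scene0 gauge 0.05 0.056 78 x [-0.0213  0.0103] y [-0.0303  0.0281]
scene0 gauge 0.056 0.064 366 x [-0.0193  0.0139] y [-0.0294  0.03  ]
side0 tape 0.008 0.02 151 x [-0.0086  0.0295] y [-0.0503  0.0343]
side0 tape 0.02 0.035 225 x [-0.0252  0.0279] y [-0.0598  0.0341]
side0 tape 0.035 0.05 216 x [-0.013   0.0273] y [-0.0531  0.0339]
side0 tape 0.05 0.06 136 x [-0.0121  0.0161] y [-0.0303  0.0341]
side0 tape 0.06 0.07 243 x [-0.0147  0.0134] y [-0.0308  0.0308]
side0 gauge 0.008 0.02 107 x [-0.0119  0.0259] y [-0.0273  0.0433]
side0 gauge 0.02 0.035 136 x [-0.
[... 643 characters left out ...]
105  0.0197] y [-0.0265  0.0306]
w1 gauge 0.035 0.05 176 x [-0.0105  0.0196] y [-0.0268  0.0307]
w1 gauge 0.05 0.056 105 x [-0.0143  0.0194] y [-0.0301  0.0307]
w1 gauge 0.056 0.064 678 x [-0.0138  0.0185] y [-0.0302  0.0293]
w2 tape 0.008 0.02 33 x [-0.0171  0.029 ] y [-0.0494  0.0313]
w2 tape 0.02 0.035 334 x [-0.0295  0.0283] y [-0.0598  0.0286]
w2 tape 0.035 0.05 271 x [-0.029   0.0292] y [-0.0536  0.0274]
w2 tape 0.05 0.06 239 x [-0.0158  0.0167] y [-0.0312  0.0317]
w2 tape 0.06 0.07 728 x [-0.0127  0.014 ] y [-0.0337  0.0287]
w2 gauge 0.05 0.056 87 x [-0.0163  0.0189] y [-0.0316  0.0301]
w2 gauge 0.056 0.064 971 x [-0.0144  0.0179] y [-0.0306  0.0289]
[0.49761349 0.05464472 0.21975852]
```

step_arm(targets=[[1,[1,5,-45],[0,0,0]],[1,[1,5,-90],[0,0,0]],[1,[1,5,-130],[0,0,0]],[1,[1,5,-165],[0,0,0]],[1,[1,5,-185],[0,0,0]],[1,[1,5,-185],[0,0,0]],[0.6,[1,5,-185],[0,0,0]],[0.6,[1,5,-185],[0,0,0]]], force=40)

```text
time: 4.15
ee_pos: [0.5007, 0.0566, 0.0368]
tcp_rot: [179.9, 0.1, 157.7]
wrist_force: [-0.4, -0.7, 0.0]
opening: 0.0591
grasp_force: 0.0
```

step_arm(targets=[[0.5,[0,0,0],[0,0,0]],[0.5,[0,0,0],[0,0,0]],[0.5,[0,0,0],[0,0,0]]])

```text
time: 4.45
ee_pos: [0.501, 0.056, 0.0369]
tcp_rot: [179.9, 0.2, 157.7]
wrist_force: [-0.1, 0.1, 7.2]
opening: 0.0426
grasp_force: 3.8
```

Run:
```python
from h import *
w,_,_=snap('wrist','w3'); s,_,_=snap('side','s3')
o=bot.get_obs();print(o['time'],o['ee_pos'],o['opening'],o['grasp_force'],o['wrist_force'])
cv2.imwrite('pics/v3.png',np.vstack([cv2.resize(s[200:340,180:400],(472,300)),cv2.resize(w,(472,295))])[:,:,::-1])
```

```text
4.55 [0.50095352 0.055961   0.03685716] 0.04263711167235411 3.799168577970704 [-1.59617719  0.88657396  7.35622748]
```

View pics/v3.png

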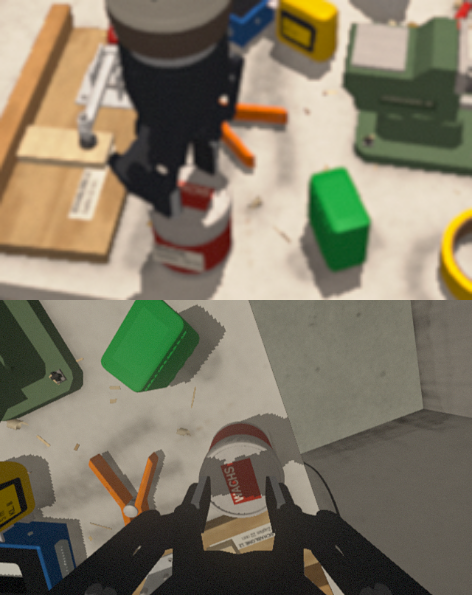

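Run:
```python
from h import *
for s in('side0','s3','w3'):
    im,d,p=load(s);X=cloud(d,p);H=hsv(im.reshape(-1,3)).reshape(im.shape)
    B=(d>0)&(X[...,0]>.42)&(X[...,0]<.58)&(X[...,1]>-.01)&(X[...,1]<.13)
    for a,b in((.01,.03),(.03,.05),(.05,.064),(.064,.072),(.072,.09),(.09,.12)):
        m=B&(X[...,2]>a)&(X[...,2]<b);lt=m&(H[...,2]>75);dk=m&(H[...,2]<60)
        for n,k in(('light',lt),('dark',dk)):
            if k.sum()>20: print(s,a,b,n,k.sum(),np.percentile(X[k][:,:2],[1,50,99],0).round(3).tolist())
```

```text
side0 0.01 0.03 light 666 [[0.466, -0.008], [0.568, 0.068], [0.58, 0.094]]
side0 0.03 0.05 light 301 [[0.466, 0.057], [0.489, 0.089], [0.524, 0.095]]
side0 0.05 0.064 light 152 [[0.464, 0.059], [0.488, 0.088], [0.524, 0.093]]
side0 0.064 0.072 light 1075 [[0.466, 0.029], [0.497, 0.062], [0.529, 0.093]]
s3 0.01 0.03 light 558 [[0.466, 0.02], [0.566, 0.075], [0.58, 0.095]]
s3 0.03 0.05 light 298 [[0.466, 0.055], [0.49, 0.089], [0.524, 0.095]]
s3 0.05 0.064 light 157 [[0.465, 0.057], [0.487, 0.088], [0.524, 0.093]]
s3 0.064 0.072 light 731 [[0.466, 0.031], [0.49, 0.064], [0.524, 0.093]]
s3 0.072 0.09 light 62 [[0.479, 0.027], [0.5, 0.081], [0.519, 0.087]]
s3 0.072 0.09 dark 76 [[0.482, 0.032], [0.493, 0.038], [0.515, 0.09]]
s3 0.09 0.12 light 50 [[0.476, 0.02], [0.499, 0.08], [0.52, 0.104]]
s3 0.09 0.12 dark 189 [[0.477, 0.031], [0.494, 0.038], [0.512, 0.104]]
w3 0.01 0.03 light 1610 [[0.467, -0.009], [0.57, 0.036], [0.58, 0.096]]
w3 0.03 0.05 light 638 [[0.467, 0.043], [0.471, 0.074], [0.498, 0.097]]
w3 0.05 0.064 light 469 [[0.466, 0.042], [0.47, 0.073], [0.492, 0.094]]
w3 0.064 0.072 light 8451 [[0.467, 0.033], [0.495, 0.062], [0.53, 0.093]]
w3 0.072 0.09 light 328 [[0.481, 0.029], [0.5, 0.04], [0.52, 0.092]]
w3 0.072 0.09 dark 680 [[0.482, 0.028], [0.5, 0.074], [0.518, 0.092]]
w3 0.09 0.12 light 542 [[0.481, 0.028], [0.5, 0.057], [0.52, 0.093]]
w3 0.09 0.12 dark 3061 [[0.471, 0.016], [0.499, 0.042], [0.517, 0.108]]
```

Run:
```python
from h import *
for s in('wrist0','w2','w3'):
    im,d,z=load(s) if s!='wrist0' else load('wrist0'); print(s,(-z['R'].T@z['t']).round(4))
im,d,z=load('w3');X=cloud(d,z);H=hsv(im.reshape(-1,3)).reshape(im.shape)
m=(d>0)&(H[...,2]<60)&(abs(X[...,0]-.5)<.03)&(abs(X[...,1]-.057)<.06)
print(np.percentile(X[m][:,2],[0,1,5,20]))
o=bot.get_obs();print(o['q'],o['ee_pos'])
# fingertip check before grasp: dark pixels near camera in w2
im,d,z=load('w2');m=(d>0)&(d<.25);Xc=cloud(d,z)[m];t=np.array([.4734,-.3088,.319]);print('fingers rel TCP',np.percentile(Xc-t,[0,1,5,50,95,99,100],0).round(3))
im,d,z=load('w3');m=(d>0)&(d<.16);Xc=cloud(d,z)[m];print('w3 d',np.percentile(d[d>0],[0,1,5]),np.percentile(Xc-o['ee_pos'],[0,1,5,50,95,99,100],0).round(3))
```

```text
wrist0 [0.1334 0.5416 0.3726]
w2 [ 0.3981 -0.2765  0.4922]
w3 [0.4249 0.0887 0.2099]
[0.06949097 0.08262852 0.10694757 0.12524308]
[ 6.36489732e+00 -1.47438700e+00 -1.45832872e+01  7.67156215e+01
  1.45489066e-02  2.87051889e+01] [0.50095352 0.055961   0.03685716]
fingers rel TCP [[-0.038 -0.068  0.044]
 [-0.037 -0.062  0.051]
 [-0.035 -0.058  0.066]
 [-0.01   0.005  0.109]
 [ 0.024  0.066  0.125]
 [ 0.033  0.071  0.128]
 [ 0.037  0.074  0.13 ]]
w3 d [0.06058551 0.06862201 0.07831077] [[-0.186 -0.137 -0.011]
 [-0.152 -0.124  0.002]
 [-0.129 -0.051  0.019]
 [-0.018 -0.003  0.092]
 [ 0.016  0.055  0.123]
 [ 0.027  0.062  0.128]
 [ 0.03   0.067  0.13 ]]
```

Run:
```python
from h import *
t=np.radians(67.7);ey=np.array([np.cos(t),np.sin(t)]);ex=np.array([ey[1],-ey[0]])
for s,c,z0 in(('s3',(.501,.056),.0369),('w3',(.501,.056),.0369),('w2',(.4734,-.3085),.3194)):
    im,d,p=load(s);X=cloud(d,p);m=(d>0);r=X[...,:2]-np.array(c);u=r@ex;v=r@ey
    for a in np.arange(.0,.2,.01):
        k=m&(abs(u)<.06)&(abs(v)<.09)&(X[...,2]-z0>a)&(X[...,2]-z0<a+.01)
        if k.sum()>5: print(s,'%.2f'%a,k.sum(),'x',np.percentile(u[k],[2,98]).round(3),'close',np.percentile(v[k],[2,50,98]).round(3))
```

```text
s3 0.00 158 x [-0.036  0.012] close [-0.008  0.029  0.039]
s3 0.01 100 x [-0.037  0.007] close [-0.005  0.025  0.035]
s3 0.02 169 x [-0.037  0.015] close [-0.02   0.024  0.036]
s3 0.03 691 x [-0.036  0.014] close [-0.025 -0.001  0.034]
s3 0.04 88 x [-0.012  0.009] close [-0.034 -0.021  0.034]
s3 0.05 91 x [-0.012  0.008] close [-0.034 -0.021  0.034]
s3 0.06 80 x [-0.012  0.01 ] close [-0.027 -0.022  0.034]
s3 0.07 80 x [-0.014  0.006] close [-0.038 -0.023  0.035]
s3 0.08 194 x [-0.014  0.008] close [-0.051  0.028  0.053]
s3 0.09 128 x [-0.017  0.009] close [-0.055  0.028  0.056]
s3 0.10 222 x [-0.018  0.009] close [-0.057  0.024  0.059]
s3 0.11 161 x [-0.018  0.004] close [-0.06   0.018  0.063]
s3 0.12 192 x [-0.02   0.009] close [-0.062  0.022  0.066]
s3 0.13 367 x [-0.02  0.01] close [-0.064  0.047  0.066]
s3 0.14 121 x [-0.012  0.007] close [0.02  0.037 0.042]
s3 0.15 57 x [-0.012  0.008] close [0.028 0.036 0.037]
s3 0.16 200 x [-0.038  0.014] close [-0.01   0.029  0.037]
s3 0.17 232 x [-0.038  0.017] close [-0.014  0.027  0.037]
s3 0.18 243 x [-0.039  0.018] close [-0.016  0.028 
[... 681 characters left out ...]
18  0.01 ] close [-0.057  0.001  0.06 ]
w3 0.11 10921 x [-0.018  0.001] close [-0.06   0.001  0.063]
w3 0.12 6579 x [-0.021 -0.01 ] close [-0.061  0.002  0.064]
w2 0.04 346 x [-0.011  0.011] close [-0.047 -0.041  0.05 ]
w2 0.05 1026 x [-0.011  0.011] close [-0.054 -0.041  0.056]
w2 0.06 1295 x [-0.011  0.011] close [-0.054  0.043  0.057]
w2 0.07 1387 x [-0.011  0.01 ] close [-0.054 -0.041  0.056]
w2 0.08 1579 x [-0.013 -0.   ] close [-0.065 -0.041  0.066]
w2 0.09 7730 x [-0.013  0.01 ] close [-0.07  -0.037  0.072]
w2 0.10 8449 x [-0.017  0.011] close [-0.07   0.002  0.072]
w2 0.11 12347 x [-0.017  0.001] close [-0.068  0.001  0.071]
w2 0.12 6425 x [-0.02  -0.009] close [-0.067  0.002  0.069]
```

The fingers are standing above the tin: in every camera the tips lie about 32 mm behind the reported TCP (body at +105 mm instead of +73). The tin hasn't moved. From here on I'll use tip = ee_z + 32 mm, plus the opening swing, and grasp again.

step_arm(targets=[[1,[0,0,15],[0,0,0]],[1,[-2,4,15],[0,0,0]],[1,[-2,4,15],[0,0,0]],[1,[-2,4,15],[0,0,0]],[1,[-2,4,0],[0,0,0]],[1,[-2,4,-20],[0,0,0]],[1,[-2,4,-40],[0,0,0]],[1,[-2,4,-40],[0,0,0]]])

```text
time: 5.35
ee_pos: [0.4954, 0.0594, -0.0092]
tcp_rot: [-179.8, -0.3, 157.7]
wrist_force: [0.1, -0.3, -0.1]
opening: 0.0853
grasp_force: 0.0
```

step_arm(targets=[[0.65,[0,0,0],[0,0,0]],[0.65,[0,0,0],[0,0,0]],[0.65,[0,0,0],[0,0,0]],[0.65,[0,0,0],[0,0,0]]], force=40)

```text
time: 5.75
ee_pos: [0.4982, 0.0598, -0.0048]
tcp_rot: [180.0, 0.0, 157.7]
wrist_force: [-0.7, -0.7, -0.7]
opening: 0.0663
grasp_force: 44.8
```

step_arm(targets=[[0.65,[0,0,30],[0,0,0]],[0.65,[0,0,70],[0,0,0]],[0.65,[0,-20,105],[0,0,0]],[0.65,[0,-60,115],[0,0,0]],[0.65,[-3,-105,115],[0,0,0]],[0.65,[-6,-150,115],[0,0,0]],[0.65,[-10,-195,115],[0,0,0]],[0.65,[-15,-240,115],[0,0,0]]])

```text
time: 6.55
ee_pos: [0.4826, -0.1821, 0.1101]
tcp_rot: [180.0, 0.0, 157.7]
wrist_force: [0.9, 0.6, -1.3]
opening: 0.0662
grasp_force: 45.6
```

step_arm(targets=[[0.65,[-4,-45,0],[0,0,0]],[0.65,[-10,-90,0],[0,0,0]],[0.65,[-15,-135,0],[0,0,0]],[0.65,[-21,-175,-10],[0,0,0]],[0.65,[-22,-207,-25],[0,0,0]],[0.65,[-22,-207,-35],[0,0,0]],[0.65,[-22,-207,-35],[0,0,0]],[0.65,[-22,-207,-35],[0,0,0]]])

```text
time: 7.35
ee_pos: [0.4609, -0.3865, 0.075]
tcp_rot: [180.0, -0.0, 157.7]
wrist_force: [0.5, 1.0, -1.3]
opening: 0.0661
grasp_force: 45.7
```

Run:
```python
from h import *
w,_,_=snap('wrist','w4'); s,_,_=snap('scene','c4')
o=bot.get_obs();print(o['time'],o['ee_pos'],o['opening'],o['grasp_force'],o['wrist_force'])
cv2.imwrite('pics/v4.png',np.vstack([cv2.resize(s[150:320,300:500],(472,300)),cv2.resize(w,(472,295))])[:,:,::-1])
for n in('w4','c4'):
    im,d,z=load(n);X=cloud(d,z);m=(d>0)&(abs(X[...,0]-.46)<.07)&(abs(X[...,1]+.387)<.07)
    h=o['ee_pos'][2]+.0048+.07;k=m&(abs(X[...,2]-h)<.005);print(n,h,rect(X[k][:,:2]))
    H=hsv(im.reshape(-1,3)).reshape(im.shape)
    k=m&(X[...,2]<.018)&((H[...,0]<4)|(H[...,0]>175))&(H[...,1]>150);
    if k.sum()>9: print('floor',k.sum(),np.percentile(X[k],[1,99],0).round(4))
```

```text
7.45 [ 0.46149401 -0.38652634  0.07583422] 0.06600731763043313 45.67818224430084 [-0.02685062 -0.15409564 -1.62105734]
w4 0.15063421526714665 ang 67.5  along 0.0747 across 0.0540  c 0.4573 -0.3833 n15116
floor 2086 [[ 0.4266 -0.4225  0.011 ]
 [ 0.4738 -0.3489  0.0141]]
c4 0.15063421526714665 ang 27.0  along 0.0594 across 0.0568  c 0.4541 -0.3848 n326
floor 630 [[ 0.4281 -0.4151  0.0106]
 [ 0.4972 -0.3519  0.0157]]
```

View pics/v4.png

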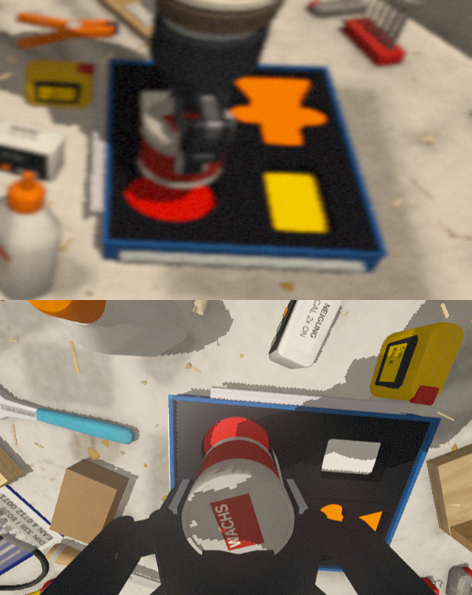

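The tin hangs over the red cut-out (floor edges seen at x ≥ 0.427, y −0.4225…−0.349, centre ≈ (0.462, −0.386)), so it is aligned. Lowering it now.

step_arm(targets=[[0.65,[0,0,-20],[0,0,0]],[0.65,[0,0,-40],[0,0,0]],[0.65,[0,0,-55],[0,0,0]],[0.65,[0,0,-61],[0,0,0]],[0.65,[0,0,-65],[0,0,0]],[0.65,[0,0,-67],[0,0,0]],[0.65,[0,0,-68],[0,0,0]],[0.65,[0,0,-68],[0,0,0]]])

```text
time: 8.25
ee_pos: [0.4613, -0.3874, 0.0082]
tcp_rot: [-180.0, 0.1, 157.7]
wrist_force: [-0.6, 2.6, 4.9]
opening: 0.0662
grasp_force: 46.1
```

step_arm(targets=[[0.92,[0,0,0],[0,0,0]],[0.92,[0,0,0],[0,0,0]],[0.92,[0,0,2],[0,0,0]],[0.92,[0,0,30],[0,0,0]],[0.92,[0,0,70],[0,0,0]],[0.9,[0,10,110],[0,0,-0.02]],[0.9,[-5,50,130],[0,0,-0.06]],[0.9,[-10,95,130],[0,0,-0.125]]])

```text
time: 9.05
ee_pos: [0.4519, -0.2929, 0.1402]
tcp_rot: [-180.0, 0.3, 150.3]
wrist_force: [0.7, 0.4, 0.5]
opening: 0.0768
grasp_force: 0.0
```

step_arm(targets=[[0.9,[-3,40,0],[0,0,0]],[0.9,[-5,80,0],[0,0,0]],[0.9,[-8,105,0],[0,0,0]],[0.9,[-8,105,0],[0,0,0]]])

```text
time: 9.45
ee_pos: [0.4427, -0.1849, 0.1374]
tcp_rot: [180.0, 0.0, 150.7]
wrist_force: [0.1, 0.1, -0.1]
opening: 0.0769
grasp_force: 0.0
```

Run:
```python
from h import *
w,_,_=snap('wrist','w5');o=bot.get_obs();print(o['time'],o['ee_pos'],o['tcp_rot'])
im,d,z=load('w5');X=cloud(d,z);m=(d>0)&(d>.2)
t=np.radians(60.5);ex=np.array([np.cos(t),np.sin(t)]);ey=np.array([-ex[1],ex[0]]);r=X[...,:2]-np.array([.4425,-.1935]);u=r@ex;v=r@ey
for a,b in((.005,.012),(.012,.02),(.02,.03),(.03,.045),(.045,.055),(.055,.07)):
    k=m&(X[...,2]>a)&(X[...,2]<b)&(abs(u)<.025)&(abs(v)<.055)
    if k.sum()>5:print(a,k.sum(),np.percentile(u[k],[1,99]).round(4),np.percentile(v[k],[1,99]).round(4))
k=m&(X[...,2]>.058)&(X[...,2]<.07)&(abs(u)<.03)&(abs(v)<.055);print(rect(X[k][:,:2]))
k=m&(abs(X[...,2]-.083)<.004)&(abs(X[...,0]-.46)<.05)&(abs(X[...,1]+.387)<.05);print('tin',k.sum(),rect(X[k][:,:2]) if k.sum()>50 else 0)
cv2.imwrite('pics/v5.png',w[:,:,::-1])
```

```text
9.5 [ 0.44306209 -0.18630928  0.13730306] [1.79996397e+02 6.90280418e-02 1.50632862e+02]
0.005 50 [-0.0131  0.0248] [-0.0497  0.0335]
0.012 76 [-0.0135  0.0237] [-0.0494  0.0334]
0.02 139 [-0.0241  0.0242] [-0.0496  0.0334]
0.03 498 [-0.0245  0.0245] [-0.0547  0.0331]
0.045 188 [-0.0167  0.0184] [-0.0199  0.033 ]
0.055 2034 [-0.0145  0.016 ] [-0.0317  0.0318]
ang 61.0  along 0.0284 across 0.0625  c 0.4433 -0.1931 n1871
tin 1138 ang 67.0  along 0.0610 across 0.0290  c 0.4463 -0.3789 n1138
```

View pics/v5.png

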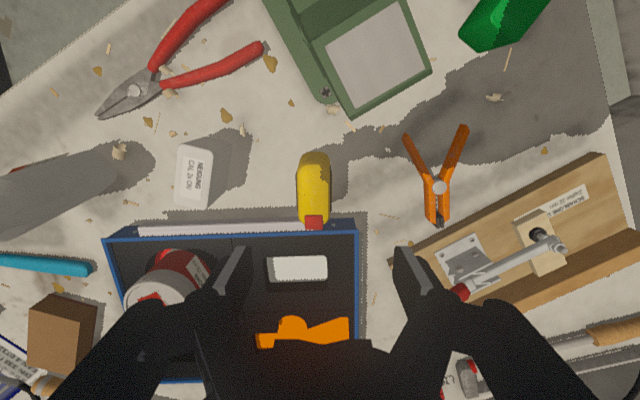

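Wrist view: tape measure at (313,190), red hook end (313,222) toward the drawer, fingers straddling it. The tin sits in its bay at (170,280). Descending on the tape.

step_arm(targets=[[0.9,[2,-9,-40],[0,0,0]],[0.9,[2,-9,-80],[0,0,0]],[0.9,[2,-9,-115],[0,0,0]],[0.9,[2,-9,-135],[0,0,0]],[0.9,[2,-9,-143],[0,0,0]],[0.9,[2,-9,-143],[0,0,0]],[0.35,[2,-9,-143],[0,0,0]],[0.35,[2,-9,-143],[0,0,0]]])

```text
time: 10.3
ee_pos: [0.4458, -0.1969, -0.0048]
tcp_rot: [180.0, 0.1, 150.5]
wrist_force: [0.3, 0.4, 0.3]
opening: 0.0495
grasp_force: 0.0
```

step_arm(targets=[[0.35,[0,0,0],[0,0,0]],[0.35,[0,0,0],[0,0,0]],[0.35,[0,0,0],[0,0,0]]])

```text
time: 10.6
ee_pos: [0.4456, -0.1967, -0.005]
tcp_rot: [-180.0, 0.1, 150.5]
wrist_force: [-1.2, -0.4, 5.5]
opening: 0.0316
grasp_force: 39.6
```

step_arm(targets=[[0.33,[0,0,30],[0,0,0]],[0.33,[0,0,70],[0,0,0]],[0.33,[0,0,110],[0,0,-0.1]],[0.33,[10,-20,120],[0,0,-0.24]],[0.33,[25,-50,120],[0,0,-0.38]],[0.33,[40,-80,120],[0,0,-0.52]],[0.33,[55,-110,120],[0,0,-0.66]],[0.33,[70,-140,120],[0,0,-0.8]]])

```text
time: 11.4
ee_pos: [0.5154, -0.3374, 0.1137]
tcp_rot: [180.0, 0.0, 104.3]
wrist_force: [0.7, -0.3, -1.2]
opening: 0.0316
grasp_force: 41.3
```

step_arm(targets=[[0.33,[12,-30,0],[0,0,-0.14]],[0.33,[25,-60,0],[0,0,-0.28]],[0.33,[35,-80,-5],[0,0,-0.42]],[0.33,[40,-98,-10],[0,0,-0.56]],[0.33,[40,-98,-20],[0,0,-0.7]],[0.33,[40,-98,-30],[0,0,-0.732]],[0.33,[40,-98,-30],[0,0,-0.732]],[0.33,[40,-98,-30],[0,0,-0.732]]])

```text
time: 12.2
ee_pos: [0.5548, -0.4341, 0.0838]
tcp_rot: [-180.0, -0.0, 62.8]
wrist_force: [-0.1, 0.3, -1.6]
opening: 0.0316
grasp_force: 41.2
```

Run:
```python
from h import *
w,_,_=snap('wrist','w6'); s,_,_=snap('scene','c6')
o=bot.get_obs();print(o['time'],o['ee_pos'],o['tcp_rot'],o['opening'],o['grasp_force'],o['wrist_force'],o['q'])
cv2.imwrite('pics/v6.png',np.vstack([cv2.resize(s[150:320,300:500],(472,300)),cv2.resize(w,(472,295))])[:,:,::-1])
```

```text
12.3 [ 0.55511381 -0.43429903  0.08457132] [1.79947797e+02 9.91034744e-03 6.27950758e+01] 0.03132578571913359 41.18283212184906 [-0.06996546  0.48720541 -1.92622805] [-3.80382522e+01  2.60353119e+01  2.29033839e+01  8.68149365e+01
  7.80023881e-05  7.91666675e+01]
```

View pics/v6.png

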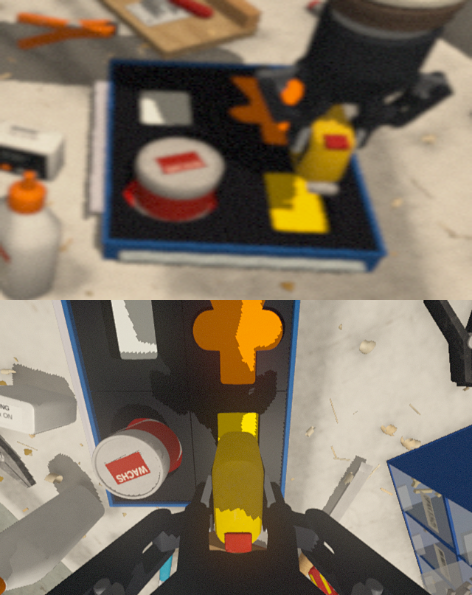

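Run:
```python
from h import *
for n in('w6','c6'):
    im,d,z=load(n);X=cloud(d,z);H=hsv(im.reshape(-1,3)).reshape(im.shape)
    r=X[...,:2]-np.array([.555,-.4355]);u=r@EX;v=r@EY;y=(d>0)&(H[...,0]>20)&(H[...,0]<34)&(H[...,1]>130)&(abs(u)<.06)&(abs(v)<.08)
    for nm,k in(('floor',y&(X[...,2]<.017)&(X[...,2]>.008)),('tape',y&(X[...,2]>.07)),('tapelow',y&(X[...,2]>.085)&(X[...,2]<.12))):
        if k.sum()>20: print(n,nm,k.sum(),'u',np.percentile(u[k],[1,99]).round(4),'v',np.percentile(v[k],[1,99]).round(4),'z',X[k][:,2].min(),X[k][:,2].max())
```

```text
w6 floor 1520 u [-0.0249  0.0238] v [0.0111 0.0416] z 0.010203838190681635 0.01674428268023351
w6 tape 8810 u [-0.0161  0.0147] v [-0.0156  0.041 ] z 0.0936708471913671 0.2054624844962958
w6 tapelow 749 u [-0.0161  0.0149] v [0.0332 0.0413] z 0.0936708471913671 0.11995952208564489
c6 floor 659 u [-0.0211  0.0217] v [-0.0334  0.0437] z 0.009736585155129653 0.01687783768722948
c6 tape 553 u [-0.02    0.0106] v [-0.0297  0.0203] z 0.09101405955426561 0.5150736480855194
c6 tapelow 177 u [-0.0202  0.0104] v [-0.0298 -0.0004] z 0.09101405955426561 0.11982061684055745
```

Tape's front end is too close to the bay's +V wall (0.041 against 0.0416–0.0437), so I'm shifting 4 mm along −V and lowering.

step_arm(targets=[[0.33,[-2,-4,-15],[0,0,0]],[0.33,[-2,-4,-35],[0,0,0]],[0.33,[-2,-4,-52],[0,0,0]],[0.33,[-2,-4,-62],[0,0,0]],[0.33,[-2,-4,-69],[0,0,0]],[0.33,[-2,-4,-73],[0,0,0]],[0.33,[-2,-4,-75],[0,0,0]],[0.33,[-2,-4,-75],[0,0,0]]])

```text
time: 13.1
ee_pos: [0.5531, -0.4384, 0.009]
tcp_rot: [180.0, 0.0, 62.7]
wrist_force: [-0.9, 0.5, -2.2]
opening: 0.0315
grasp_force: 41.2
```

Not yet in contact (1 mm to go).

step_arm(targets=[[0.33,[0,0,-1],[0,0,0]],[0.33,[0,0,-2],[0,0,0]],[0.33,[0,0,-2],[0,0,0]]])

```text
time: 13.4
ee_pos: [0.5533, -0.4385, 0.0081]
tcp_rot: [179.9, 0.0, 62.7]
wrist_force: [-0.6, 1.9, 5.4]
opening: 0.0315
grasp_force: 42.0
```

step_arm(targets=[[0.6,[0,0,0],[0,0,0]],[0.6,[0,0,0],[0,0,0]],[0.6,[0,0,2],[0,0,0]],[0.6,[0,0,35],[0,0,0]],[0.6,[0,0,80],[0,0,0.05]],[0.75,[-15,15,120],[0,0,0.18]],[0.75,[-45,40,130],[0,0,0.32]],[0.75,[-75,65,130],[0,0,0.46]]])

```text
time: 14.2
ee_pos: [0.4782, -0.3734, 0.1393]
tcp_rot: [179.8, 0.1, 89.4]
wrist_force: [-0.9, 0.1, 0.2]
opening: 0.0637
grasp_force: 0.0
```

step_arm(targets=[[0.75,[-30,25,0],[0,0,0.14]],[0.75,[-60,50,0],[0,0,0.28]],[0.75,[-90,75,0],[0,0,0.42]],[0.75,[-107,89,0],[0,0,0.56]],[0.75,[-107,89,-5],[0,0,0.7]],[0.75,[-107,89,-10],[0,0,0.837]],[0.75,[-107,89,-10],[0,0,0.837]],[0.75,[-107,89,-10],[0,0,0.837]]])

```text
time: 15.0
ee_pos: [0.3709, -0.2843, 0.1269]
tcp_rot: [-180.0, 0.0, 136.8]
wrist_force: [-0.2, -0.4, 0.8]
opening: 0.0641
grasp_force: 0.0
```

Run:
```python
from h import *
w,_,_=snap('wrist','w7');o=bot.get_obs();print(o['time'],o['ee_pos'],o['tcp_rot'])
s,_,_=snap('scene','c7')
cv2.imwrite('pics/v7.png',np.vstack([cv2.resize(s[150:320,300:500],(472,300)),cv2.resize(w,(472,295))])[:,:,::-1])
im,d,z=load('w7');X=cloud(d,z)
k=(d>.12)&(abs(X[...,2]-.059)<.004)&(abs(X[...,0]-.371)<.055)&(abs(X[...,1]+.2845)<.055);print(rect(X[k][:,:2]))
im,d,z=load('c7');X=cloud(d,z)
k=(d>0)&(abs(X[...,2]-.0775)<.006)&(abs(X[...,0]-.555)<.05)&(abs(X[...,1]+.4355)<.05);print('tape',np.median(X[k][:,2]),rect(X[k][:,:2]))
k=(d>0)&(abs(X[...,2]-.083)<.006)&(abs(X[...,0]-.461)<.05)&(abs(X[...,1]+.387)<.05);print('tin',np.median(X[k][:,2]),rect(X[k][:,:2]))
```

```text
15.05 [ 0.3710127  -0.28436122  0.12696059] [1.79999073e+02 1.01491050e-02 1.36823530e+02]
ang 48.0  along 0.0326 across 0.0600  c 0.3719 -0.2838 n2251
tape 0.07450668688462518 ang 63.0  along 0.0644 across 0.0280  c 0.5521 -0.4359 n397
tin 0.0815676667819788 ang 62.5  along 0.0635 across 0.0621  c 0.4597 -0.3892 n836
```

View pics/v7.png

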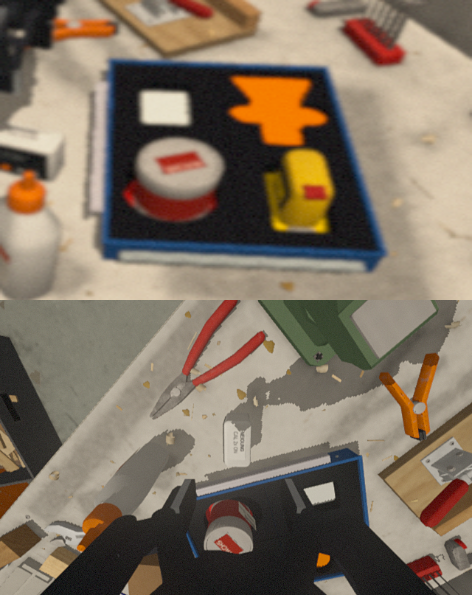

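Tin and tape are both in their cut-outs. Gauge at (237,440) in the wrist part is centred under the gripper. Descending.

step_arm(targets=[[0.75,[1,0,-40],[0,0,0]],[0.75,[1,0,-80],[0,0,0]],[0.75,[1,0,-110],[0,0,0]],[0.75,[1,0,-127],[0,0,0]],[0.75,[1,0,-133],[0,0,0]],[0.75,[1,0,-133],[0,0,0]],[0.33,[1,0,-133],[0,0,0]],[0.33,[1,0,-133],[0,0,0]]])

```text
time: 15.9
ee_pos: [0.3726, -0.2849, -0.0049]
tcp_rot: [180.0, 0.1, 137.0]
wrist_force: [-0.1, -1.0, 0.5]
opening: 0.0358
grasp_force: 0.2
```

step_arm(targets=[[0.33,[0,0,0],[0,0,0]],[0.33,[0,0,0],[0,0,0]],[0.33,[0,0,0],[0,0,0]]])

```text
time: 16.2
ee_pos: [0.3727, -0.2849, -0.0048]
tcp_rot: [180.0, 0.1, 137.0]
wrist_force: [-0.2, -0.6, 5.1]
opening: 0.034
grasp_force: 41.0
```

step_arm(targets=[[0.33,[0,0,30],[0,0,0]],[0.33,[0,0,70],[0,0,0]],[0.33,[0,0,105],[0,0,-0.1]],[0.33,[20,3,110],[0,0,-0.24]],[0.33,[45,6,110],[0,0,-0.38]],[0.33,[70,9,110],[0,0,-0.52]],[0.33,[95,12,110],[0,0,-0.66]],[0.33,[120,15,110],[0,0,-0.8]]])

```text
time: 17.0
ee_pos: [0.4929, -0.2691, 0.1039]
tcp_rot: [180.0, 0.0, 90.9]
wrist_force: [0.0, -0.4, -1.2]
opening: 0.0332
grasp_force: 40.4
```

step_arm(targets=[[0.33,[20,2,-5],[0,0,-0.14]],[0.33,[31,4,-10],[0,0,-0.28]],[0.33,[31,4,-15],[0,0,-0.42]],[0.33,[31,4,-20],[0,0,-0.497]],[0.33,[31,4,-20],[0,0,-0.497]],[0.33,[31,4,-20],[0,0,-0.497]]])

```text
time: 17.6
ee_pos: [0.5228, -0.2653, 0.0839]
tcp_rot: [-180.0, -0.0, 62.9]
wrist_force: [-0.7, -0.2, -1.5]
opening: 0.0334
grasp_force: 40.4
```

Run:
```python
from h import *
for n in('wrist','scene'): snap(n,n+'8')
o=bot.get_obs();print(o['time'],o['ee_pos'],o['tcp_rot'],o['opening'],o['grasp_force'])
for n in('wrist8','scene8'):
    im,d,z=load(n);X=cloud(d,z);H=hsv(im.reshape(-1,3)).reshape(im.shape)
    r=X[...,:2]-np.array([.5235,-.266]);u=r@EX;v=r@EY;y=(d>0)&(H[...,1]<70)&(H[...,2]>80)&(abs(u)<.05)&(abs(v)<.06)
    for nm,k in(('floor',y&(X[...,2]<.017)&(X[...,2]>.008)),('top',y&(abs(X[...,2]-o['ee_pos'][2]-.0048-.059)<.006)),('side',y&(X[...,2]>.09)&(X[...,2]<.14))):
        if k.sum()>20: print(n,nm,k.sum(),'u',np.percentile(u[k],[1,99]).round(4),'v',np.percentile(v[k],[1,99]).round(4),'z',X[k][:,2].min(),X[k][:,2].max())
```

```text
17.7 [ 0.52294852 -0.26537469  0.08414659] [ 1.79972905e+02 -1.89161412e-03  6.28251638e+01] 0.03345240281883229 40.417311787605286
wrist8 floor 1348 u [-0.0239  0.0234] v [0.0091 0.0333] z 0.010511520850755235 0.014710027550822603
wrist8 top 8113 u [-0.0216  0.0199] v [-0.0257  0.0337] z 0.14197070125993522 0.15386230577398297
wrist8 side 2187 u [-0.0237  0.0221] v [0.0124 0.0343] z 0.09009624757514786 0.13998154593601947
scene8 floor 359 u [-0.0225  0.0216] v [-0.0201  0.0372] z 0.01009247913679104 0.016931481273594916
scene8 top 356 u [-0.0252  0.0184] v [-0.0314  0.0272] z 0.14216155613488476 0.15338181462270561
scene8 side 350 u [-0.0263  0.0263] v [-0.0324 -0.0062] z 0.09058364893995896 0.13998985071781292
```

Allowing for the wall hiding about 4 mm of the floor, the gauge is centred over its bay. Lowering.

step_arm(targets=[[0.33,[0,-1,-20],[0,0,0]],[0.33,[0,-1,-40],[0,0,0]],[0.33,[0,-1,-55],[0,0,0]],[0.33,[0,-1,-65],[0,0,0]],[0.33,[0,-1,-71],[0,0,0]],[0.33,[0,-1,-75],[0,0,0]],[0.33,[0,-1,-77],[0,0,0]],[0.33,[0,-1,-77],[0,0,0]]])

```text
time: 18.5
ee_pos: [0.5233, -0.2664, 0.0082]
tcp_rot: [179.9, -0.0, 62.7]
wrist_force: [-1.9, 1.7, 3.9]
opening: 0.0337
grasp_force: 41.1
```

step_arm(targets=[[0.6,[0,0,0],[0,0,0]],[0.6,[0,0,0],[0,0,0]],[0.6,[0,0,2],[0,0,0]],[0.6,[0,0,35],[0,0,0]],[0.6,[0,0,80],[0,0,0.1]],[0.6,[0,15,110],[0,0,0.24]],[0.6,[0,45,120],[0,0,0.38]],[0.6,[-2,75,120],[0,0,0.52]]])

```text
time: 19.3
ee_pos: [0.522, -0.1912, 0.1293]
tcp_rot: [179.8, 0.1, 92.8]
wrist_force: [0.6, 0.5, -0.2]
opening: 0.0512
grasp_force: 0.0
```

step_arm(targets=[[0.6,[-1,30,0],[0,0,0.14]],[0.6,[-2,60,0],[0,0,0.28]],[0.6,[-4,90,0],[0,0,0.42]],[0.6,[-6,114,0],[0,0,0.56]],[0.6,[-6,114,0],[0,0,0.7]],[0.6,[-6,114,0],[0,0,0.84]],[0.6,[-6,114,0],[0,0,0.98]],[0.6,[-6,114,0],[0,0,1.12]]])

```text
time: 20.1
ee_pos: [0.515, -0.0772, 0.127]
tcp_rot: [180.0, 0.0, 157.0]
wrist_force: [-0.8, -0.8, 0.3]
opening: 0.0513
grasp_force: 0.0
```

step_arm(targets=[[0.6,[0,0,0],[0,0,0.05]],[0.6,[0,0,0],[0,0,0.05]]])

```text
time: 20.3
ee_pos: [0.515, -0.0773, 0.127]
tcp_rot: [180.0, 0.0, 159.6]
wrist_force: [-0.6, 0.7, 0.1]
opening: 0.0507
grasp_force: 0.0
```

Run:
```python
from h import *
w,_,_=snap('wrist','w9');s,_,_=snap('scene','c9');o=bot.get_obs();print(o['time'],o['ee_pos'],o['tcp_rot'])
cv2.imwrite('pics/v9.png',np.vstack([cv2.resize(s[150:320,300:500],(472,300)),cv2.resize(w,(472,295))])[:,:,::-1])
t=np.radians(159.6);ey=np.array([np.cos(t),np.sin(t)]);ex=np.array([ey[1],-ey[0]])
for n in('w9','scene0','side0'):
    im,d,z=load(n);X=cloud(d,z);m=(d>.12)&(X[...,2]>.008)&(X[...,2]<.028)
    r=X[...,:2]-np.array([.506,-.0735]);v=r@ey;u=r@ex
    H=hsv(im.reshape(-1,3)).reshape(im.shape)
    m&=(abs(u)<.045)&(abs(v)<.065)&(X[...,0]<.562)
    print(n,m.sum(),'v',np.percentile(v[m],[.2,99.8]).round(4))
    for lo in(-.05,-.04,-.03,-.02,-.01,.02,.035):
        k=m&(v>lo)&(v<lo+.01);print(lo,np.percentile(u[k],[2,98]).round(4),end=' ')
    print()
```

```text
20.4 [ 0.51493507 -0.0772861   0.12684306] [1.79997872e+02 9.71658844e-03 1.59453057e+02]
w9 1836 v [-0.0566  0.0546]
-0.05 [-0.011  0.012] -0.04 [-0.0109  0.012 ] -0.03 [-0.0108  0.0119] -0.02 [-0.0106  0.0129] -0.01 [-0.0105  0.0127] 0.02 [-0.0232  0.025 ] 0.035 [-0.0297  0.0311] 
scene0 383 v [-0.0542  0.0575]
-0.05 [-0.0147  0.0087] -0.04 [-0.0154  0.009 ] -0.03 [-0.0154  0.0095] -0.02 [-0.0146  0.0045] -0.01 [-0.0152  0.0037] 0.02 [-0.0278  0.0192] 0.035 [-0.0336  0.0259] 
side0 605 v [-0.056   0.0561]
-0.05 [-0.0103  0.0115] -0.04 [-0.0126  0.011 ] -0.03 [-0.0125  0.0117] -0.02 [-0.0118  0.0116] -0.01 [-0.0122  0.0111] 0.02 [-0.0238  0.0228] 0.035 [-0.0311  0.0298]
```

View pics/v9.png

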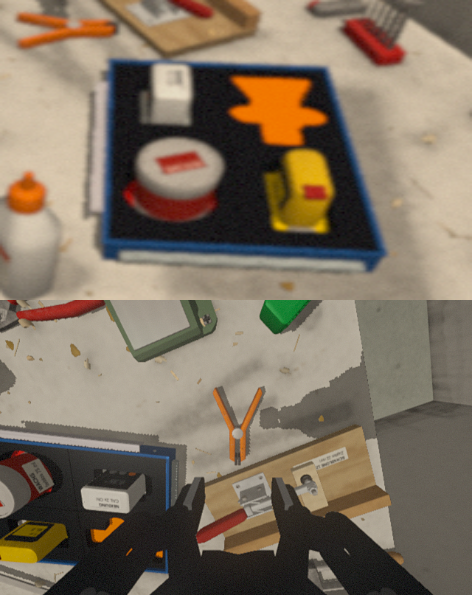

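Gauge is seated in the white bay. The clamp (238,435 in the wrist part) matches my estimate: centre (0.506, −0.0735), y axis at 159.6°. Descending at the pivot.

step_arm(targets=[[0.6,[0,0,-45],[0,0,0]],[0.6,[0,0,-90],[0,0,0]],[0.6,[0,0,-120],[0,0,0]],[0.6,[0,0,-140],[0,0,0]],[0.6,[0,0,-150],[0,0,0]],[0.6,[0,0,-155],[0,0,0]],[0.6,[0,0,-155],[0,0,0]]])

```text
time: 21.1
ee_pos: [0.5151, -0.0773, -0.028]
tcp_rot: [180.0, 0.0, 159.5]
wrist_force: [0.6, -0.2, 0.7]
opening: 0.0512
grasp_force: 0.0
```

step_arm(targets=[[0.25,[0,0,0],[0,0,0]],[0.25,[0,0,0],[0,0,0]],[0.25,[0,0,0],[0,0,0]],[0.25,[0,0,0],[0,0,0]],[0.25,[0,0,0],[0,0,0]]])

```text
time: 21.6
ee_pos: [0.5157, -0.0775, -0.0269]
tcp_rot: [180.0, 0.1, 159.5]
wrist_force: [-0.5, -0.8, 6.3]
opening: 0.0243
grasp_force: 37.1
```

step_arm(targets=[[0.25,[0,0,30],[0,0,0]],[0.25,[0,0,70],[0,0,0]],[0.25,[0,0,110],[0,0,-0.1]],[0.25,[10,-25,120],[0,0,-0.24]],[0.25,[22,-55,120],[0,0,-0.38]],[0.25,[34,-85,120],[0,0,-0.52]],[0.25,[46,-115,120],[0,0,-0.66]],[0.25,[58,-145,120],[0,0,-0.8]]])

```text
time: 22.4
ee_pos: [0.5733, -0.2235, 0.092]
tcp_rot: [180.0, 0.0, 113.4]
wrist_force: [0.9, 0.8, -0.7]
opening: 0.0245
grasp_force: 37.2
```

step_arm(targets=[[0.25,[12,-30,0],[0,0,-0.14]],[0.25,[24,-60,0],[0,0,-0.28]],[0.25,[32,-80,0],[0,0,-0.42]],[0.25,[39,-100,0],[0,0,-0.56]],[0.25,[39,-100,-5],[0,0,-0.7]],[0.25,[39,-100,-10],[0,0,-0.84]],[0.25,[39,-100,-20],[0,0,-0.88]],[0.25,[39,-100,-20],[0,0,-0.88]]])

```text
time: 23.2
ee_pos: [0.6113, -0.322, 0.0703]
tcp_rot: [-179.9, -0.0, 63.3]
wrist_force: [-0.6, 0.4, -1.0]
opening: 0.0239
grasp_force: 37.2
```

Run:
```python
from h import *
w,_,_=snap('wrist','w10');s,_,_=snap('scene','c10');o=bot.get_obs();print(o['time'],o['ee_pos'],o['tcp_rot'],o['opening'],o['grasp_force'],o['wrist_force'],o['q'])
cv2.imwrite('pics/v10.png',np.vstack([cv2.resize(s[150:320,300:500],(472,300)),cv2.resize(w,(472,295))])[:,:,::-1])
for n in('w10','c10','w2','scene0','side0'):
    im,d,z=load(n);X=cloud(d,z);H=hsv(im.reshape(-1,3)).reshape(im.shape)
    r=X[...,:2]-np.array([.6165,-.314]);u=r@EX;v=r@EY;y=(d>0)&(H[...,0]>4)&(H[...,0]<18)&(H[...,1]>140)&(abs(u)<.06)&(abs(v)<.075)
    for nm,k in(('floor',y&(X[...,2]<.025)&(X[...,2]>.017)),('clamp',y&(X[...,2]>.08)&(X[...,2]<.15))):
        if k.sum()>20:
            print(n,nm,k.sum(),'u',np.percentile(u[k],[.5,99.5]).round(4),'v',np.percentile(v[k],[.5,99.5]).round(4),'z',np.median(X[k][:,2]))
            for lo in(-.05,-.04,.03,.04): 
                q=k&(v>lo)&(v<lo+.01)
                if q.sum()>8: print('   ',lo,np.percentile(u[q],[2,98]).round(4))
```

```text
23.3 [ 0.61179727 -0.32218943  0.07180417] [-1.79979720e+02 -5.23360854e-05  6.33887281e+01] 0.02417718482474586 37.19614793546498 [ 0.09246148  0.49283403 -1.07698322] [-2.77723727e+01  2.41201375e+01  1.89258202e+01  8.48259596e+01
 -3.58620959e-04  8.88388993e+01]
w10 floor 5852 u [-0.043   0.0438] v [-0.0275  0.0625] z 0.02043025169525812
    -0.04 [-0.01    0.0079]
    0.03 [-0.0331  0.0335]
    0.04 [-0.0367  0.0372]
w10 clamp 6816 u [-0.0321  0.0311] v [-0.0449  0.0582] z 0.11476565345355857
    -0.05 [-0.0122  0.0096]
    -0.04 [-0.0126  0.0101]
    0.03 [-0.0267  0.0257]
    0.04 [-0.0312  0.0302]
c10 floor 883 u [-0.0422  0.0418] v [-0.0521  0.0625] z 0.020782990654312657
    -0.05 [-0.0163  0.0162]
    -0.04 [-0.017   0.0167]
    0.03 [-0.0288  0.0106]
    0.04 [-0.0323  0.0112]
c10 clamp 265 u [-0.0374  0.0257] v [-0.0579  0.0482] z 0.11572826021300191
    -0.05 [-0.0148  0.0083]
    -0.04 [-0.0146  0.0078]
w2 floor 1842 u [-0.0381  0.0444] v [-0.0585  0.0642] z 0.021023557438488
    -0.05 [-0.0133  0.0194]
    -0.04 [-0.0119  0.0193]
    0.03 [-0.0251  0.0343]
    0.04 [-0.0295  0.0379]
scene0 floor 1011 u [-0.0416  0.0417] v [-0.0519  0.0624] z 0.02073926947259415
    -0.05 [-0.0164  0.0164]
    -0.04 [-0.017   0.0164]
    0.03 [-0.027   0.0311]
    0.04 [-0.0302  0.0354]
side0 floor 680 u [-0.0342  0.0458] v [-0.0631  0.0505] z 0.021045461155038404
    -0.05 [-0.009   0.0182]
    -0.04 [-0.0233  0.0269]
    0.03 [-0.0262  0.0363]
    0.04 [-0.0294  0.0395]
```

View pics/v10.png

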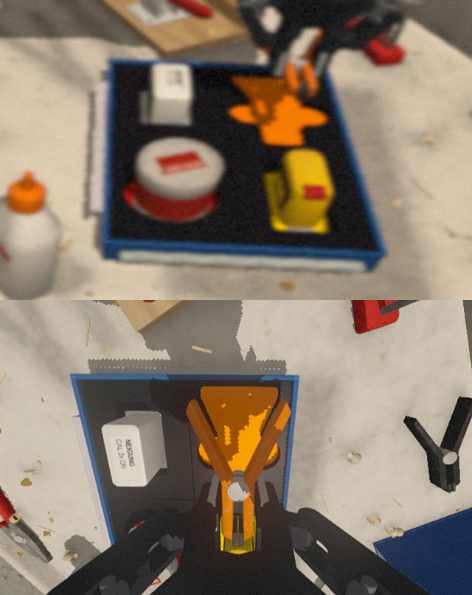

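Clamp is over its outline, handles toward +y, within 2 mm. Lowering.

step_arm(targets=[[0.25,[0,0,-20],[0,0,0]],[0.25,[0,0,-40],[0,0,0]],[0.25,[0,-1,-55],[0,0,0]],[0.25,[0,-1,-65],[0,0,0]],[0.25,[0,-1,-71],[0,0,0]],[0.25,[0,-1,-74],[0,0,0]],[0.25,[0,-1,-76],[0,0,0]],[0.25,[0,-1,-77],[0,0,0]]])

```text
time: 24.1
ee_pos: [0.6122, -0.3234, -0.0047]
tcp_rot: [179.9, 0.0, 63.3]
wrist_force: [-0.3, -0.5, 0.0]
opening: 0.0239
grasp_force: 37.2
```

step_arm(targets=[[0.25,[0,0,-1],[0,0,0]],[0.25,[0,0,-2],[0,0,0]],[0.25,[0,0,-2],[0,0,0]]])

```text
time: 24.4
ee_pos: [0.6122, -0.3235, -0.0059]
tcp_rot: [179.9, 0.0, 63.3]
wrist_force: [-1.7, 0.6, 5.5]
opening: 0.0238
grasp_force: 38.0
```

Contact. Releasing gently inside the scoops and withdrawing.

step_arm(targets=[[0.42,[0,0,0],[0,0,0]],[0.42,[0,0,0],[0,0,0]],[0.42,[0,0,0],[0,0,0]],[0.42,[0,0,15],[0,0,0]],[0.42,[0,0,50],[0,0,0]],[0.42,[-10,20,95],[0,0,0]],[0.42,[-30,60,135],[0,0,0]],[0.42,[-60,100,165],[0,0,0]]])

```text
time: 25.2
ee_pos: [0.5611, -0.2353, 0.1511]
tcp_rot: [179.8, -0.0, 63.3]
wrist_force: [0.9, 0.6, 0.6]
opening: 0.0359
grasp_force: 0.0
```

step_arm(targets=[[0.42,[-30,45,10],[0,0,0]],[0.42,[-60,90,20],[0,0,0]],[0.42,[-90,135,20],[0,0,0]],[0.42,[-110,180,20],[0,0,0]],[0.42,[-110,180,20],[0,0,0]],[0.42,[-110,180,20],[0,0,0]]])

```text
time: 25.8
ee_pos: [0.4506, -0.0545, 0.1695]
tcp_rot: [179.9, -0.1, 63.5]
wrist_force: [0.6, -1.0, 0.1]
opening: 0.0359
grasp_force: 0.0
```

Run:
```python
from h import *
a,_,_=snap('scene','c11');b,_,_=snap('side','s11')
o=bot.get_obs();print(o['time'],o['ee_pos'],o['opening'],o['wrist_force'])
cv2.imwrite('pics/v11.png',np.vstack([cv2.resize(a[150:320,240:500],(459,300)),cv2.resize(b[90:270,200:470],(459,300))])[:,:,::-1])
for n in('c11','s11'):
    im,d,z=load(n);X=cloud(d,z)
    for nm,c,lo,hi,R in(('tin',(.462,-.387),.074,.095,.045),('tape',(.555,-.4355),.070,.085,.05),('gauge',(.5235,-.266),.064,.08,.045),('clamp',(.6165,-.314),.0355,.05,.065)):
        k=(d>0)&(np.hypot(X[...,0]-c[0],X[...,1]-c[1])<R)&(X[...,2]>lo)&(X[...,2]<hi)
        if nm=='clamp':
            H=hsv(im.reshape(-1,3)).reshape(im.shape);k&=(H[...,0]<18)&(H[...,1]>140)
        if k.sum()>20: print(n,nm,'z',np.percentile(X[k][:,2],[5,50,95]).round(4),rect(X[k][:,:2]))
```

```text
25.9 [ 0.45144336 -0.05620158  0.16858604] 0.03553186941607068 [-0.38404608 -0.13586457  0.40245855]
c11 tin z [0.0778 0.0816 0.0835] ang 79.0  along 0.0626 across 0.0634  c 0.4592 -0.3894 n871
c11 tape z [0.071  0.0744 0.0769] ang 62.0  along 0.0638 across 0.0288  c 0.5516 -0.4359 n426
c11 gauge z [0.0663 0.0707 0.0724] ang 61.5  along 0.0600 across 0.0330  c 0.5207 -0.2673 n346
c11 clamp z [0.0365 0.0393 0.041 ] ang 59.5  along 0.1063 across 0.0609  c 0.6105 -0.3152 n270
s11 tin z [0.0793 0.0818 0.0845] ang 16.0  along 0.0167 across 0.0536  c 0.4394 -0.3923 n84
s11 gauge z [0.0653 0.071  0.0725] ang 61.0  along 0.0594 across 0.0331  c 0.5240 -0.2637 n124
s11 clamp z [0.0359 0.039  0.0411] ang 64.0  along 0.1041 across 0.0613  c 0.6170 -0.3132 n222
```

View pics/v11.png

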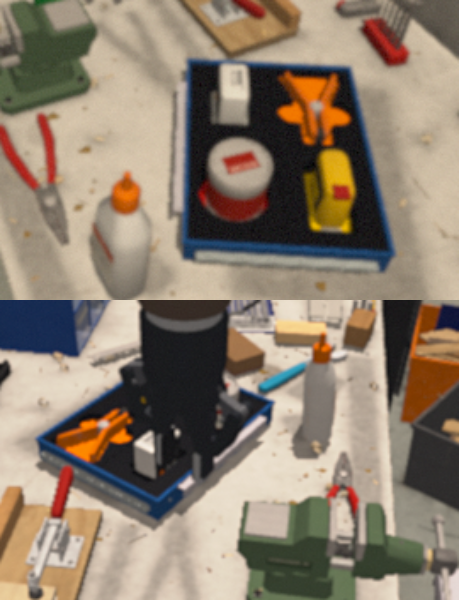

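All four are seated: their tops are at the expected heights and they stand level. The bottle and pliers are where they were and the robot is clear of everything. Handing in.

```bash
python3 -c "
from workcell import bot
print(bot.job_done())"
```

```text
the job is handed in; nothing more can be done
None
```

I set the wax tin, tape measure, angle gauge and spring clamp down in their own cut-outs and handed the job in at about 26 s; the last pictures show all four seated, with the glue bottle and pliers untouched, though the hand-in reported no verdict.

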